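# Gauge the wear of a bottle track

### The job

Check the bottle track for wear: take the yellow depth gauge from its black stand, push its sprung probe down into the track's channel near the middle of the track until the gauge's base sits flat on the track, and hold it there for a good second while you read the depth. After that, slide the white marker all the way to the red end if the channel is 16 mm deep or more (the pointer is in the gauge's red zone), or all the way to the green end if it is shallower (green zone). Also put the gauge back on its stand, upright and placed as you found it, and do not disturb the two bottles and the red cup.

Things in the scene. Friction and masses are not known exactly. Their poses are not given: they have to be found in the camera images.
- gauge_grip (a point): Depth gauge, loose, about 0.3 kg: steel base 40 (x) x 90 (y) x 12 mm with a yellow upright grip 26 (x) x 44 (y) mm in section, from 12 to 87 mm above the base's underside. This point: on its centre line, 55 mm above the underside; z up. Grip it across the 44 mm (its y). A round probe of 8 mm diameter sticks out 30 mm below the middle of the underside.
- gauge_foot (a point): Centre of the underside of the gauge's base; axes as gauge_grip. On both x faces of the yellow grip a black pointer rises with the probe, from 25 mm (probe out) to 51 mm above the underside: over a red zone up to 39 mm (channel 16 mm deep or more), over a green zone above that (shallower).
- probe (a joint): How far the sprung probe is pushed in (m): 0 = fully out, 0.026 = limit. The spring resists with 3 N at 0 plus 0.25 N per mm: more than the gauge's weight, so the base must be pressed down and held. With the base flat on the track and the probe on the channel's floor, the channel's depth is 30 mm minus this.
- track_mid (a point): Bottle track, fixed: aluminium block 200 (x) x 110 (y) x 45 mm tall with a channel 22 mm wide all along its x axis, in the middle of its width. This point is the middle of the channel at the level of the track's top faces, 45 mm above the table; the axes are the track's, z up.
- channel_floor (a point): Middle of the channel's floor, the top of a blue strip in the channel, which lies 8 to 24 mm below the track's top faces. It gives only a rough view of the depth; the check is to be made with the gauge.
- stand_top (a point): Stand of the gauge, fixed: black, two blocks 60 (x) x 36 (y) mm whose tops are 45 mm above the table, with a 48 mm gap between them along y in which the probe hangs free. This point is midway between the blocks at the level of their tops; the gauge starts with gauge_foot on it and its axes along the stand's. z up.
- marker_knob (a joint): Position of the marker along its slide (m): 0 = at the green end, 0.12 = at the red end; starts near the middle. It stays where it is left and needs about 1.5 N to move.
- marker_grip (a point): The marker: a white upright tab 18 (x) x 26 (y) mm that stands from 25 to 64 mm above the table, on a black foot 26 (x) x 30 (y) mm; this point is at the tab's centre line, about 46 mm above the table. The x axis is the sliding direction, from green to red. The grey base below it is 200 x 50 x 18 mm, fixed, with a green and a red end.
- bottle_tall: Amber bottle with black cap, 60 mm diameter, 120 mm tall, loose; origin at the centre of its underside. Bystander.
- bottle_short: Amber bottle with white cap, 52 mm diameter, 85 mm tall, loose; origin at the centre of its underside. Bystander.
- cup: Red cup, 74 mm diameter, 85 mm tall, loose; origin at the centre of its underside. Bystander.
Mind the look-alikes: they are no part of the job. What is shaped like the part that bears gauge_grip but turquoise is not meant.

How it is judged (in metres and radians):
On the way:
1. gauge base held flat on the track (2 mm, 0.05 rad), probe on the channel floor within 60 mm of the track's middle, for 0.8 s, the marker not yet moved to an end (z of gauge_foot in the frame of track_mid between -0.004 and 0.002 m and y of gauge_foot in the frame of track_mid between -0.011 and 0.011 m and x of gauge_foot in the frame of track_mid between -0.06 and 0.06 m and angle between gauge_foot's own z axis and vertical below 0.05 rad and value of joint probe above 0.003 m and value of joint marker_knob between 0.03 and 0.09 m), for 0.8 s.
At the end, for the whole second after the job is handed in: Gauge released on its stand: upright (0.05 rad), base down within 3 mm, within 20 mm of its middle and 0.35 rad of its direction. Marker within 15 mm of the red end if the channel is 16 mm deep or more, else of the green end (either passes from 14.5 to 17.5 mm) (horizontal distance between gauge_foot and stand_top below 0.02 m and z of gauge_foot in the frame of stand_top between -0.003 and 0.003 m and angle between gauge_foot's own z axis and vertical below 0.05 rad and angle between the y axis of gauge_foot and the y axis of stand_top, either way round below 0.35 rad and ((z of channel_floor in the frame of track_mid above -0.0175 m and value of joint marker_knob below 0.015 m) or (z of channel_floor in the frame of track_mid below -0.0145 m and value of joint marker_knob above 0.105 m))); the robot touches nothing.
It fails at once if a bottle or the cup is moved by more than 30 mm or tipped over (distance of any of bottle_tall, bottle_short, cup from where it was at the start of the episode above 0.03 m or angle between any of bottle_tall, bottle_short, cup's own z axis and vertical above 0.5 rad).
It also fails if it takes over 58 s, if anything falls off the work surface, if the arm or the gripper's body presses on something with over 40 N, if the wrist force passes 120 N, or if a joint passes its speed limit or range.

### The arm

A 6-joint arm with a two-finger parallel gripper is mounted at the origin on the work surface. World frame = base frame: x ahead of the robot, y to its left, z up, the work surface at z = 0. Lengths are in m, angles in degrees, forces in N, time in s.
With the tool pointing down it reaches from about 0.4 to 0.825 m from the base axis. Payload 7 kg.
Tool frame: the origin (TCP) lies midway between the tips of the shut fingers; the grasp point (between the pads) lies 19 mm behind it; z points along the fingers, y is the line along which they close (so a half turn about z gives the same grasp; the last joint's range is limited). The gripper opens to 88 mm and grips with 3 to 60 N. Pads are 19 mm wide; open, the fingers measure 130 mm over their backs; the gripper's body (78 mm by 193 mm) begins 47 mm behind the grasp point.
Start: joints at [88.299, 20.546, 0.682, 0, -70.136, -16.507], TCP at [0.211, 0.641, 0.227] pointing down, gripper open.
Joint ranges: [-176.03, 176.03], [-82.01, 121.73], [-58.28, 71.71], [-173.87, 95.51], [-174.79, -0.11], [-173.66, 173.66]. Speed limits (degrees/s): [136.94, 136.94, 172.46, 180, 180, 180].

### API

Orientations are given as [roll, pitch, yaw] about the fixed x, y, z axes, in that order (R = Rz(yaw) Ry(pitch) Rx(roll)).
In Python, from plant import r gives the robot as it stands.
- The arm moves only by the tool drive_tool, never from a script. Its argument "commands" is a list of rows, each an object of numbers: "hand": the closure, from 0 (fully open) to 1 (shut); "tx", "ty", "tz": the shift along the world's x, y, z scaled (see below); "turn": the turn about the world's z scaled (see below). A call has 1 to 10 rows; each row is the pose to reach, as a shift and turn from the pose commanded when the call began; what a row does not reach only later rows make up. The controller multiplies each number of a shift by 0.6 m and each number of a turn by 90 degrees. A row lasts 1/10 s, in which the tool goes at most 50 mm and 8.59 degrees, less where a joint would pass 70% of its speed; a pose out of reach is approached as far as the arm can. A call with a number of a shift or a turn outside -1 to 1 is refused whole. A call with a gripper value outside its range is refused whole. The fingers move at their own pace and stop on an object; "grip_force" is the grip in N (left out, the last holds). Time passes only in rows, so rows that repeat a pose let the fingers close. It gives the time, the measured TCP pose, the force, the opening and the grip force at its end, in the units of the state.
- r.get_state(): the state, without advancing time (a new reading comes with each control period).
- r.capture(name): name is "scene" or "top" or "wrist"; returns a dict with "frame" (480x640x3 uint8, red, green, blue), "fx", "fy", "cx", "cy" (pixels), "world_from_camera" (4x4, takes a point from camera to world coordinates); the wrist camera has in their place "T_tool_cam" (4x4, takes a point from camera to tool coordinates, whose origin is the TCP and whose axes are the flange's). Camera axes: x right, y down, z forward; pixel columns grow to the right and rows downward; lengths in m; the calibration is good to about 2 mm. A picture is of the moment at which its call begins: read the wrist's pose just before it. There is no depth.
- r.close_job(): hands the job in; it is judged then, once.
Trained networks look in the newest picture that a camera, given by its name, has taken for a name from the list of things; names that differ only in an ending like _2 or _b are one class to them, and where a whole thing is asked for, a point or a joint stands for the part that bears it (a point fixed in the world has none). Each returns a list of dicts, best first, with "score" (0 to 1); they miss things now and then, are a little off and sometimes report something else, mostly with a low value. They report only what shows in the picture. A call takes as long as a camera call. They do not tell look-alikes from the thing itself.
- r.trace(label, camera): "pixels" (480x640 bool, what is visible of it) and "extent" ([left, top, right, bottom] in pixels, round what is visible of it).
The state is a dict: "time_s": time; "joints": joint angles; "qd": joint speeds; "joint_torque": joint torques, N m; "tcp_pos": TCP position; "eef_rot": TCP orientation; "contact_force": force on the tool from outside, world axes, zero at the start; "moment": the same for the moment, N m; "gripper_width": finger opening in m; "gripper_force": force on a finger pad.
Only numpy, scipy, OpenCV 4.12 (cv2) and the standard library are available. Lean on these libraries where they do the work, as an engineer would, in place of code of your own. Each camera call takes 0.05 s, during which the arm holds its last target. There are 200 camera calls.

## Working session

There is one attempt and no reset: what is moved stays moved. The work goes in short steps, Python scripts to look and compute and a tool call to move; the robot and the scene stay as the last step left them, time stands still between calls to the robot, and variables do not carry over. Pictures are saved under pics/ and viewed, at most 10 in all, crops included, and the job is handed in when it is done.

Besides the shell and the picture viewer there is one more tool, called after "Call:" in YAML: its name, and indented under it one key for each argument. drive_tool: Moves the arm, as the interface text tells. Its arguments: {"type":"object","properties":{"commands":{"type":"array"},"grip_force":{"type":"number"}},"required":["commands"]}

```bash
mkdir -p pics; cat > h.py <<'E'
import numpy as np,cv2
from plant import r
def cap(n):
    c=r.capture(n); 
    return c
def ray(c,u,v,z):
    T=np.array(c["world_from_camera"]); d=T[:3,:3]@np.array([(u-c["cx"])/c["fx"],(v-c["cy"])/c["fy"],1]); o=T[:3,3]
    return o+d*(z-o[2])/d[2]
def save(c,n): cv2.imwrite(n,c["frame"][:,:,::-1])
E
python3 - <<'E'
from h import *
for n in("scene","top"):
    c=cap(n); save(c,f"pics/{n}0.png"); print(n,c["fx"],np.round(c["world_from_camera"],3).tolist())
    for l in("gauge_grip","track_mid","stand_top","marker_grip","marker_knob","bottle_tall","bottle_short","cup"):
        try:
            for d in r.trace(l,n)[:3]:
                m=d["pixels"]; v,u=np.nonzero(m); print(l,round(d["score"],2),np.round(d["extent"]).tolist(),u.mean().round(1),v.mean().round(1))
        except Exception as e: print(l,e)
print(r.get_state())
E
```

```text
scene 437.21439572423975 [[0.803, 0.373, -0.464, 0.985], [0.596, -0.516, 0.615, -0.52], [-0.01, -0.771, -0.637, 0.679], [0.0, 0.0, 0.0, 1.0]]
gauge_grip 0.87 [427.0, 162.0, 461.0, 205.0] 445.9 184.1
gauge_grip 0.81 [372.0, 161.0, 404.0, 203.0] 385.4 182.4
gauge_grip 0.6 [304.0, 165.0, 337.0, 210.0] 317.8 188.2
track_mid 0.8 [282.0, 242.0, 388.0, 335.0] 332.6 289.6
stand_top 0.72 [240.0, 207.0, 272.0, 254.0] 257.8 229.1
stand_top 0.56 [355.0, 190.0, 409.0, 225.0] 382.8 207.1
marker_grip 0.92 [183.0, 326.0, 206.0, 354.0] 195.4 338.8
marker_grip 0.57 [243.0, 206.0, 273.0, 252.0] 257.9 229.0
marker_knob 0.55 [184.0, 327.0, 209.0, 354.0] 195.1 338.5
marker_knob 0.3 [242.0, 207.0, 273.0, 253.0] 257.8 228.9
bottle_tall 0.63 [425.0, 204.0, 456.0, 258.0] 439.0 232.5
bottle_short 0.88 [296.0, 363.0, 325.0, 410.0] 309.5 388.8
cup 0.96 [240.0, 206.0, 272.0, 252.0] 258.0 229.3
cup 0.22 [282.0, 246.0, 388.0, 334.0] 332.1 289.4
top 437.88071568103146 [[-0.016, -0.999, 0.051, 0.519], [-1.0, 0.016, -0.002, 0.05], [0.001, -0.051, -0.999, 0.947], [0.0, 0.0, 0.0, 1.0]]
gauge_grip 0.82 [206.0, 309.0, 254
[... 745 characters left out ...]
 330.3 331.9
{'time_s': 0.9, 'joints': array([ 8.82969090e+01,  2.05452742e+01,  6.82039120e-01,  6.19360326e-04,
       -7.01366837e+01, -1.65039243e+01]), 'qd': array([ 0.0204689 , -0.03435217,  0.07939176,  0.01640336,  0.01671739,
        0.07751741]), 'joint_torque': array([ 2.35246571e-04, -5.82352710e+01,  2.93308049e+01,  7.00252935e+00,
        1.25235438e-02, -1.29893502e-05]), 'tcp_pos': array([0.21095252, 0.64116363, 0.22657607]), 'eef_rot': array([-1.79999757e+02, -5.35441940e-04, -1.82068048e+01]), 'contact_force': array([ 0.09009917, -0.01446599,  0.72501946]), 'moment': array([-0.03433241, -0.00585284, -0.02970429]), 'gripper_force': 0.0, 'gripper_width': 0.08762185070557865}
```

View pics/scene0.png

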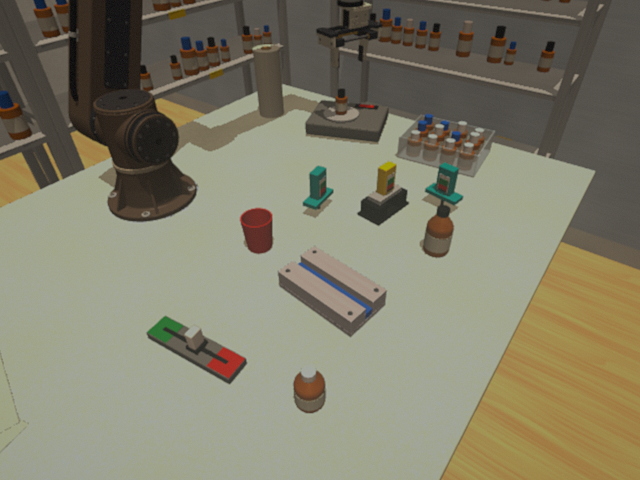

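View pics/top0.png

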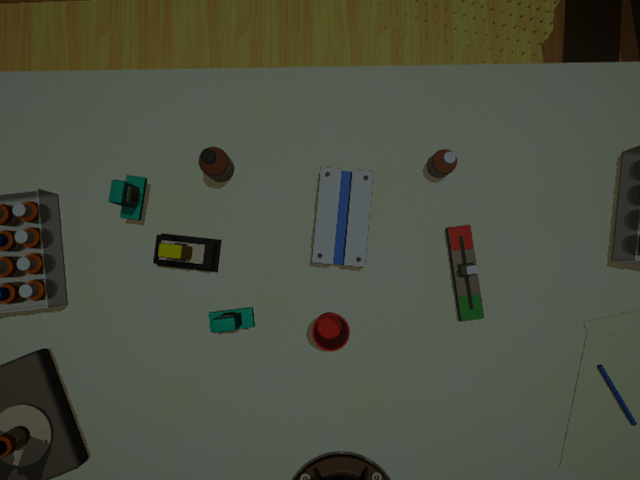

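Scene: yellow gauge on the black stand (scene 387,180; top 172,251), turquoise decoys beside it. The track is at top (343,217), the slide at top (465,272) with red far and green near, and the cup (330,332) and bottles (216,163) and (441,163) stand around it.

```bash
python3 - <<'E'
from h import *
c=cap("top"); f=c["frame"].astype(int); hsv=cv2.cvtColor(c["frame"],cv2.COLOR_RGB2HSV)
def rect(mask,z,name,box):
    m=np.zeros(mask.shape,np.uint8); x0,y0,x1,y1=box; m[y0:y1,x0:x1]=mask[y0:y1,x0:x1]
    n,l,s,_=cv2.connectedComponentsWithStats(m); 
    pts=np.argwhere(l==1+s[1:,4].argmax())[:,::-1]
    R=cv2.boxPoints(cv2.minAreaRect(pts.astype(np.float32)))
    W=np.array([ray(c,u,v,z)[:2] for u,v in R]); 
    e1=W[1]-W[0]; e2=W[2]-W[1]; 
    print(name,len(pts),"ctr",W.mean(0).round(4),"sz",[round(np.linalg.norm(e),4) for e in(e1,e2)],"ang",[round(np.degrees(np.arctan2(e[1],e[0]))%180,1) for e in(e1,e2)], R.round(0).tolist())
H,S,V=hsv[...,0],hsv[...,1],hsv[...,2]
print(hsv[252,171],hsv[252,215],hsv[200,343],hsv[200,325],hsv[239,460],hsv[310,470],hsv[270,474],hsv[100,300])
rect((V<45),.045,"stand",(145,225,230,280))
rect((H>20)&(H<35)&(S>150)&(V>70),.087,"yellow",(145,225,230,280))
rect((H>100)&(H<125)&(S>150)&(V>60),.03,"blue",(300,155,385,280))
d=r.trace("track_mid","top")
for q in d:
    if abs(q["extent"][0]-312)<8: rect(q["pixels"],.045,"track",(0,0,640,480))
rect((H<8)&(S>150)&(V>70),.018,"red",(440,215,490,260))
rect((H>45)&(H<80)&(S>120),.018,"green",(440,285,495,330))
for q in r.trace("marker_grip","top"):
    if q["extent"][0]>440: print(q["extent"]); e=q["extent"]; print(ray(c,(e[0]+e[2])/2,(e[1]+e[3])/2,.055))
rect((V>110)&(S<60),.064,"tab",(455,255,485,285))
for n,u,v,z in(("tall",210,157,.12),("short",448,157,.085),("cup",330,333,.085)): print(n,ray(c,u,v,z).round(3))
cv2.imwrite("pics/crop.png",cv2.resize(c["frame"][140:340,140:500,::-1],None,fx=2.2,fy=2.2,interpolation=cv2.INTER_CUBIC))
E
```

```text
[ 32 247  92] [75 64  8] [109 172  89] [96 27 94] [60 41 25] [ 62 164  67] [104  34  97] [50 34 91]
stand 1371 ctr [0.5459 0.3103] sz [np.float64(0.0671), np.float64(0.1336)] ang [np.float64(174.0), np.float64(82.9)] [[153.0, 265.0], [156.0, 233.0], [221.0, 240.0], [217.0, 272.0]]
yellow 296 ctr [0.5487 0.3323] sz [np.float64(0.0264), np.float64(0.0444)] ang [np.float64(173.4), np.float64(82.4)] [[157.0, 256.0], [159.0, 243.0], [181.0, 245.0], [180.0, 259.0]]
blue 808 ctr [ 0.6151 -0.0119] sz [np.float64(0.1945), np.float64(0.0186)] ang [np.float64(173.8), np.float64(83.8)] [[333.0, 263.0], [342.0, 171.0], [351.0, 172.0], [342.0, 264.0]]
track 2040 ctr [ 0.6121 -0.0433] sz [np.float64(0.1983), np.float64(0.0469)] ang [np.float64(174.5), np.float64(84.7)] [[343.0, 265.0], [350.0, 170.0], [373.0, 171.0], [365.0, 266.0]]
red 437 ctr [ 0.5687 -0.2635] sz [np.float64(0.0459), np.float64(0.0496)] ang [np.float64(97.2), np.float64(6.2)] [[448.0, 228.0], [469.0, 225.0], [473.0, 248.0], [451.0, 251.0]]
green 459 ctr [ 0.4215 -0.2802] sz [np.float64(0.0455), np.float64(0.0494)] ang [np.float64(97.1), np.float64(6.2)] [[458.0, 297.0], [480.0, 294.0], [483.0, 317.0], [462.0, 320.0]]
[460.9, 262.6, 475.8, 278.4]
[ 0.49967961 -0.2650167   0.055     ]Traceback (most recent call last):
  File "<stdin>", line 23, in <module>
  File "<stdin>", line 6, in rect
ValueError: attempt to get argmax of an empty sequence
```

```bash
python3 - <<'E'
from h import *
c=cap("top"); hsv=cv2.cvtColor(c["frame"],cv2.COLOR_RGB2HSV); H,S,V=[hsv[...,i].astype(int) for i in range(3)]
print("yellow",ray(c,169.3,250.8,.132).round(4))
for z in(.025,.045): print("blue",[ray(c,u,v,z).round(4).tolist() for u,v in((333,263),(342,171),(351,172),(342,264))])
m=(((H>85)&(H<130))&(V>55)).astype(np.uint8); m[:155]=0;m[280:]=0;m[:,:300]=0;m[:,385:]=0
m=cv2.morphologyEx(m,cv2.MORPH_CLOSE,np.ones((5,5)))
R=cv2.boxPoints(cv2.minAreaRect(np.argwhere(m)[:,::-1].astype(np.float32)))
W=np.array([ray(c,u,v,.045)[:2] for u,v in R]);print("track",R.round(1).tolist(),W.round(4).tolist(),W.mean(0))
for n,u,v,z in(("tall",210,157,.12),("short",448,157,.085),("cup",330,333,.085),("tab",471,270,.064)): print(n,ray(c,u,v,z).round(3))
cv2.imwrite("pics/crop.png",cv2.resize(c["frame"][140:340,140:500,::-1],None,fx=2.2,fy=2.2,interpolation=cv2.INTER_CUBIC))
E
```

```text
yellow [0.5468 0.3177 0.132 ]
blue [[0.5193, 0.0086, 0.025], [0.7144, -0.0141, 0.025], [0.7119, -0.0332, 0.025], [0.5169, -0.0103, 0.025]]
blue [[0.5193, 0.0095, 0.045], [0.7101, -0.0127, 0.045], [0.7078, -0.0314, 0.045], [0.517, -0.009, 0.045]]
track [[311.0, 268.1000061035156], [320.5, 166.8000030517578], [372.79998779296875, 171.6999969482422], [363.29998779296875, 273.0]] [[0.5095, 0.0549], [0.7196, 0.0319], [0.7076, -0.0767], [0.4977, -0.0524]] [ 0.60861375 -0.01058348]
tall [0.725 0.244 0.12 ]
short [ 0.726 -0.222  0.085]
cup [0.383 0.02  0.085]
tab [ 0.501 -0.267  0.064]
```

View pics/crop.png

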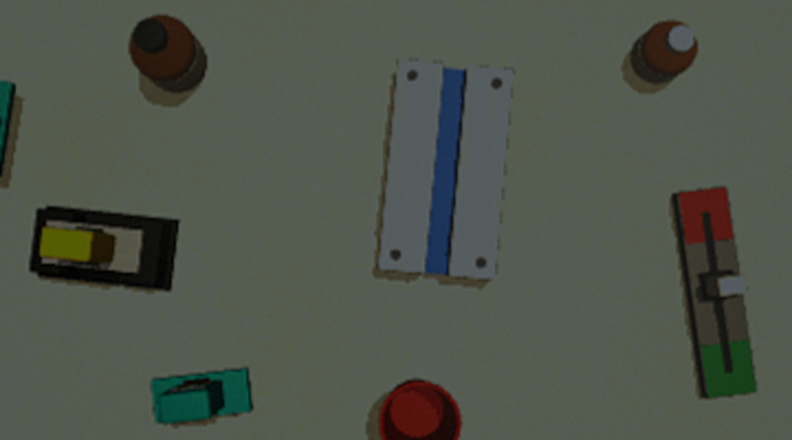

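The crop confirms the estimates: gauge at about (0.547, 0.318), y axis at about 83°; track middle at about (0.611, -0.011). I'm moving above the gauge.

Call:
drive_tool:
  commands:
    - {"hand":0,"tx":0.56,"ty":-0.5385,"tz":0,"turn":0.124}
    - {"hand":0,"tx":0.56,"ty":-0.5385,"tz":0,"turn":0.124}
    - {"hand":0,"tx":0.56,"ty":-0.5385,"tz":0,"turn":0.124}
    - {"hand":0,"tx":0.56,"ty":-0.5385,"tz":0,"turn":0.124}
    - {"hand":0,"tx":0.56,"ty":-0.5385,"tz":0,"turn":0.124}
    - {"hand":0,"tx":0.56,"ty":-0.5385,"tz":0,"turn":0.124}
    - {"hand":0,"tx":0.56,"ty":-0.5385,"tz":0,"turn":0.124}
    - {"hand":0,"tx":0.56,"ty":-0.5385,"tz":0,"turn":0.124}
    - {"hand":0,"tx":0.56,"ty":-0.5385,"tz":0,"turn":0.124}
    - {"hand":0,"tx":0.56,"ty":-0.5385,"tz":0,"turn":0.124}

```text
time_s: 2.1
tcp_pos: [0.5494, 0.3148, 0.2265]
eef_rot: [180.0, -0.0, -7.2]
contact_force: [-0.5, -0.0, -1.0]
gripper_width: 0.0881
gripper_force: 0.0
```

Call:
drive_tool:
  commands:
    - {"hand":0,"tx":0,"ty":0,"tz":0,"turn":0}
    - {"hand":0,"tx":0,"ty":0,"tz":0,"turn":0}
    - {"hand":0,"tx":0,"ty":0,"tz":0,"turn":0}

```text
time_s: 2.4
tcp_pos: [0.5463, 0.3189, 0.2266]
eef_rot: [-180.0, 0.0, -7.0]
contact_force: [-0.0, -0.1, 0.4]
gripper_width: 0.0876
gripper_force: 0.0
```

```bash
cat >> h.py <<'E'
from scipy.spatial.transform import Rotation as Ro
def wcap():
    s=r.get_state(); c=r.capture("wrist"); T=np.eye(4); T[:3,:3]=Ro.from_euler("xyz",s["eef_rot"],degrees=True).as_matrix(); T[:3,3]=s["tcp_pos"]
    c["world_from_camera"]=T@np.array(c["T_tool_cam"]); return c,s
E
python3 - <<'E'
from h import *
c,s=wcap(); save(c,"pics/w1.png"); print(s["tcp_pos"],s["eef_rot"]); print(np.round(c["T_tool_cam"],3),c["fx"])
hsv=cv2.cvtColor(c["frame"],cv2.COLOR_RGB2HSV);H,S,V=[hsv[...,i].astype(int) for i in range(3)]
m=(H>20)&(H<36)&(S>150)&(V>50)
for mm in(m,):
    R=cv2.boxPoints(cv2.minAreaRect(np.argwhere(mm)[:,::-1].astype(np.float32)))
    print(R.round(0).tolist(),[ray(c,u,v,.132).round(4).tolist() for u,v in R])
E
```

```text
[0.54628105 0.31889851 0.22659309] [-1.79987859e+02  5.03314175e-03 -6.99416964e+00]
[[-0.    -0.96  -0.279  0.076]
 [ 1.    -0.001  0.001 -0.   ]
 [-0.001 -0.279  0.96  -0.158]
 [ 0.     0.     0.     1.   ]] 381.1485944186788
[[91.0, 201.0], [539.0, 198.0], [540.0, 350.0], [92.0, 353.0]] [[0.5902, 0.4669, 0.132], [0.5554, 0.1672, 0.132], [0.4373, 0.1618, 0.132], [0.4764, 0.4996, 0.132]]
```

View pics/w1.png

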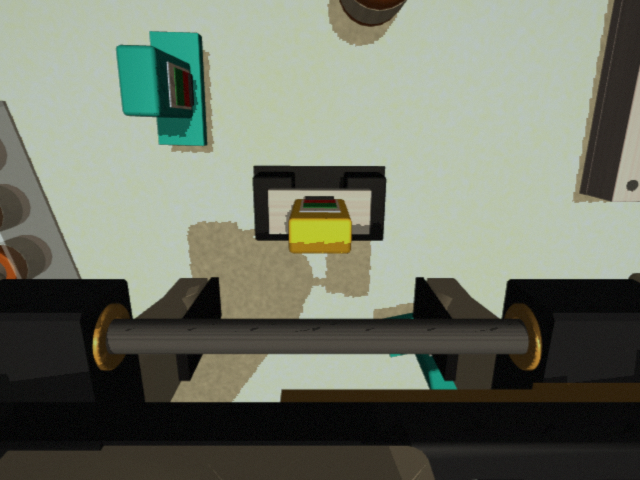

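The wrist view shows the yellow gauge centred (290–351 px, middle 320) and square to the fingers. I'm computing the fine offset.

```bash
python3 - <<'E'
from h import *
c,s=wcap(); hsv=cv2.cvtColor(c["frame"],cv2.COLOR_RGB2HSV)[190:262,280:362]
print([(190+i,hsv[i,25].tolist()) for i in range(0,72,4)])
for u,v in((290,220),(351,220),(290,246),(351,246)): print(u,v,ray(c,u,v,.132).round(4))
for u,v in((255,240),(384,240)): print(u,v,ray(c,u,v,.045).round(4))
E
```

```text
[(190, [22, 39, 152]), (194, [27, 31, 181]), (198, [10, 79, 68]), (202, [8, 200, 51]), (206, [62, 180, 61]), (210, [13, 15, 117]), (214, [20, 230, 91]), (218, [23, 219, 129]), (222, [32, 195, 196]), (226, [32, 195, 196]), (230, [32, 194, 198]), (234, [32, 194, 198]), (238, [33, 198, 197]), (242, [32, 199, 191]), (246, [21, 211, 162]), (250, [21, 218, 157]), (254, [47, 25, 191]), (258, [24, 63, 146])]
290 220 [0.5609 0.3358 0.132 ]
351 220 [0.5558 0.2944 0.132 ]
290 246 [0.5424 0.3384 0.132 ]
351 246 [0.5372 0.2962 0.132 ]
255 240 [0.525  0.3798 0.045 ]
384 240 [0.5104 0.2603 0.045 ]
```

Call:
drive_tool:
  commands:
    - {"hand":0,"tx":0.003,"ty":-0.0035,"tz":-0.06,"turn":0}
    - {"hand":0,"tx":0.003,"ty":-0.0035,"tz":-0.12,"turn":0}
    - {"hand":0,"tx":0.003,"ty":-0.0035,"tz":-0.18,"turn":0}
    - {"hand":0,"tx":0.003,"ty":-0.0035,"tz":-0.243,"turn":0}
    - {"hand":0,"tx":0.003,"ty":-0.0035,"tz":-0.243,"turn":0}
    - {"hand":0,"tx":0.003,"ty":-0.0035,"tz":-0.243,"turn":0}
    - {"hand":0,"tx":0.003,"ty":-0.0035,"tz":-0.243,"turn":0}

```text
time_s: 3.2
tcp_pos: [0.5497, 0.3174, 0.0832]
eef_rot: [-179.9, -0.1, -7.0]
contact_force: [0.3, 1.0, 0.3]
gripper_width: 0.0876
gripper_force: 0.0
```

Call:
drive_tool:
  commands:
    - {"hand":1}
    - {"hand":1}
    - {"hand":1}
    - {"hand":1}
    - {"hand":1}
    - {"hand":1}
    - {"hand":1}
    - {"hand":1}
  grip_force: 35

```text
invalid input
```

Call:
drive_tool:
  commands:
    - {"hand":1,"tx":0,"ty":0,"tz":0,"turn":0}
    - {"hand":1,"tx":0,"ty":0,"tz":0,"turn":0}
    - {"hand":1,"tx":0,"ty":0,"tz":0,"turn":0}
    - {"hand":1,"tx":0,"ty":0,"tz":0,"turn":0}
    - {"hand":1,"tx":0,"ty":0,"tz":0,"turn":0}
    - {"hand":1,"tx":0,"ty":0,"tz":0,"turn":0}
    - {"hand":1,"tx":0,"ty":0,"tz":0,"turn":0}
    - {"hand":1,"tx":0,"ty":0,"tz":0,"turn":0}
  grip_force: 35

```text
time_s: 4.0
tcp_pos: [0.5488, 0.316, 0.0808]
eef_rot: [-180.0, -0.0, -7.0]
contact_force: [0.7, -0.4, 0.9]
gripper_width: 0.0437
gripper_force: 35.0
```

Call:
drive_tool:
  commands:
    - {"hand":1,"tx":0,"ty":0,"tz":0.06,"turn":0}
    - {"hand":1,"tx":0,"ty":0,"tz":0.12,"turn":0}
    - {"hand":1,"tx":0,"ty":0,"tz":0.15,"turn":0}
    - {"hand":1,"tx":0.01,"ty":-0.06,"tz":0.15,"turn":0.007}
    - {"hand":1,"tx":0.03,"ty":-0.13,"tz":0.15,"turn":0.007}
    - {"hand":1,"tx":0.045,"ty":-0.21,"tz":0.15,"turn":0.007}
    - {"hand":1,"tx":0.06,"ty":-0.29,"tz":0.15,"turn":0.007}
    - {"hand":1,"tx":0.075,"ty":-0.37,"tz":0.15,"turn":0.007}
    - {"hand":1,"tx":0.09,"ty":-0.45,"tz":0.15,"turn":0.007}
    - {"hand":1,"tx":0.1035,"ty":-0.53,"tz":0.15,"turn":0.007}

```text
time_s: 5.0
tcp_pos: [0.6103, -0.004, 0.1701]
eef_rot: [180.0, 0.1, -6.4]
contact_force: [0.9, 1.4, -2.4]
gripper_width: 0.0435
gripper_force: 35.0
```

Call:
drive_tool:
  commands:
    - {"hand":1,"tx":0,"ty":-0.015,"tz":0,"turn":0}
    - {"hand":1,"tx":0,"ty":-0.015,"tz":0,"turn":0}
    - {"hand":1,"tx":0,"ty":-0.015,"tz":0,"turn":0}
    - {"hand":1,"tx":0,"ty":-0.015,"tz":0,"turn":0}

```text
time_s: 5.4
tcp_pos: [0.6106, -0.0099, 0.1705]
eef_rot: [-180.0, 0.0, -6.4]
contact_force: [-0.7, 0.3, -4.0]
gripper_width: 0.0436
gripper_force: 35.0
```

```bash
python3 - <<'E'
from h import *
c,s=wcap(); save(c,"pics/w2.png"); print(s["tcp_pos"],s["eef_rot"],s["contact_force"])
hsv=cv2.cvtColor(c["frame"],cv2.COLOR_RGB2HSV);H,S,V=[hsv[...,i].astype(int) for i in range(3)]
m=(H>100)&(H<125)&(S>150)&(V>60)
for v in range(20,240,20):
    u=np.nonzero(m[v])[0]
    if len(u): print(v,u.min(),u.max(),ray(c,u.min()-.5,v,.03).round(4),ray(c,u.max()+.5,v,.03).round(4))
E
```

```text
[ 0.61062758 -0.0099303   0.17050412] [-1.79996202e+02  2.59896553e-02 -6.35507576e+00] [-0.65044933  0.25175711 -4.01120118]
100 305 334 [ 0.7037 -0.0112  0.03  ] [ 0.7012 -0.0332  0.03  ]
120 306 333 [ 0.6895 -0.0102  0.03  ] [ 0.6872 -0.0311  0.03  ]
140 306 333 [ 0.675  -0.0085  0.03  ] [ 0.6727 -0.0297  0.03  ]
160 306 333 [ 0.6601 -0.0067  0.03  ] [ 0.6577 -0.0282  0.03  ]
180 306 333 [ 0.6448 -0.0048  0.03  ] [ 0.6423 -0.0266  0.03  ]
200 306 332 [ 0.629  -0.0029  0.03  ] [ 0.6266 -0.0243  0.03  ]
220 307 332 [ 0.6126 -0.0018  0.03  ] [ 0.6103 -0.0226  0.03  ]
```

View pics/w2.png

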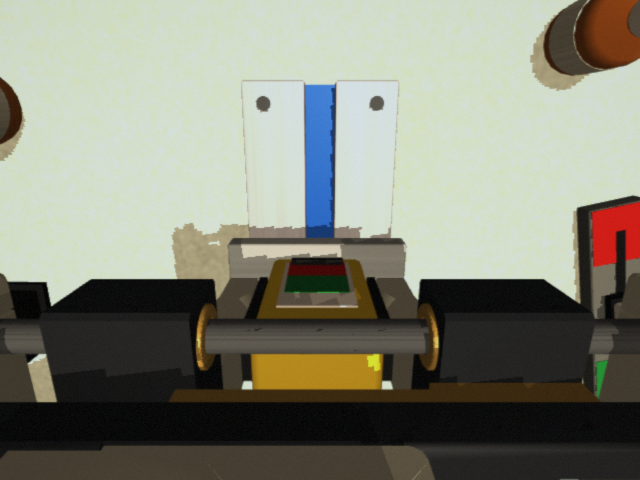

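Channel and gauge both line up near column 320. I'll shift 1.5 mm in y and lower.

Call:
drive_tool:
  commands:
    - {"hand":1,"tx":0,"ty":-0.0025,"tz":-0.05,"turn":0}
    - {"hand":1,"tx":0,"ty":-0.0025,"tz":-0.085,"turn":0}
    - {"hand":1,"tx":0,"ty":-0.0025,"tz":-0.105,"turn":0}
    - {"hand":1,"tx":0,"ty":-0.0025,"tz":-0.12,"turn":0}
    - {"hand":1,"tx":0,"ty":-0.0025,"tz":-0.13,"turn":0}
    - {"hand":1,"tx":0,"ty":-0.0025,"tz":-0.138,"turn":0}
    - {"hand":1,"tx":0,"ty":-0.0025,"tz":-0.142,"turn":0}
    - {"hand":1,"tx":0,"ty":-0.0025,"tz":-0.144,"turn":0}
    - {"hand":1,"tx":0,"ty":-0.0025,"tz":-0.144,"turn":0}
    - {"hand":1,"tx":0,"ty":-0.0025,"tz":-0.144,"turn":0}

```text
time_s: 6.45
tcp_pos: [0.6113, -0.0123, 0.0851]
eef_rot: [-180.0, -0.1, -6.4]
contact_force: [-1.4, 2.6, 1.7]
gripper_width: 0.0441
gripper_force: 35.0
```

Call:
drive_tool:
  commands:
    - {"hand":1,"tx":0,"ty":0,"tz":-0.003,"turn":0}
    - {"hand":1,"tx":0,"ty":0,"tz":-0.005,"turn":0}
    - {"hand":1,"tx":0,"ty":0,"tz":-0.006,"turn":0}
    - {"hand":1,"tx":0,"ty":0,"tz":-0.006,"turn":0}
    - {"hand":1,"tx":0,"ty":0,"tz":-0.006,"turn":0}

```text
time_s: 6.95
tcp_pos: [0.6113, -0.0124, 0.081]
eef_rot: [-180.0, -0.0, -6.4]
contact_force: [-0.0, 3.0, 3.3]
gripper_width: 0.044
gripper_force: 35.0
```

Call:
drive_tool:
  commands:
    - {"hand":1,"tx":0,"ty":0,"tz":-0.002,"turn":0}
    - {"hand":1,"tx":0,"ty":0,"tz":-0.003,"turn":0}
    - {"hand":1,"tx":0,"ty":0,"tz":-0.003,"turn":0}
    - {"hand":1,"tx":0,"ty":0,"tz":-0.003,"turn":0}

```text
time_s: 7.35
tcp_pos: [0.6114, -0.0124, 0.0807]
eef_rot: [-180.0, -0.1, -6.4]
contact_force: [-4.3, 3.8, 15.1]
gripper_width: 0.0442
gripper_force: 35.0
```

```bash
python3 - <<'E'
from h import *
c,s=wcap(); print(s["tcp_pos"],s["contact_force"])
b=cap("scene")
im=np.zeros((560,800,3),np.uint8)
im[:280,:]=cv2.resize(c["frame"][230:330,170:456],(800,280),interpolation=cv2.INTER_CUBIC)
im[280:]=cv2.resize(b["frame"][215:315,230:516],(800,280),interpolation=cv2.INTER_CUBIC)
cv2.imwrite("pics/w3.png",im[:,:,::-1])
E
```

```text
[ 0.61141658 -0.01239016  0.08073873] [-4.31539739  3.84831627 15.14803874]
```

View pics/w3.png

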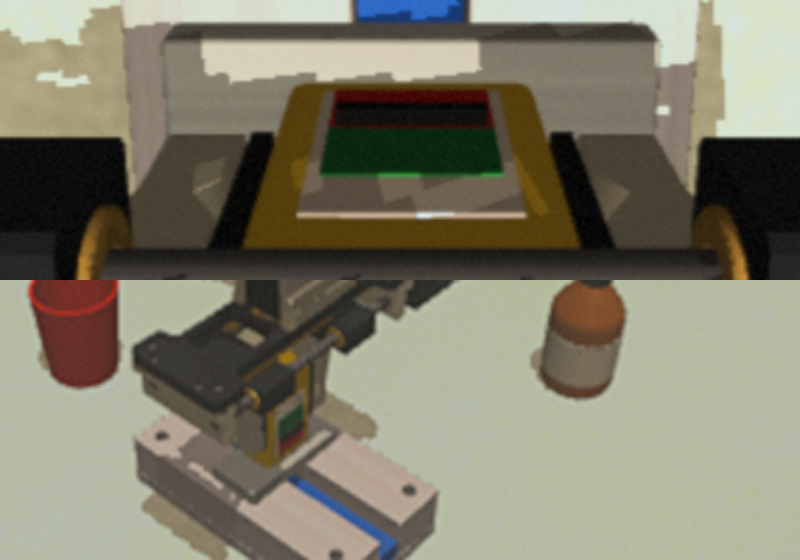

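The base is seated (force rose to 15 N at z = 0.0807). The pointer bar lies at or below the red/green boundary, so I'll measure it properly while holding.

Call:
drive_tool:
  commands:
    - {"hand":1,"tx":0,"ty":0,"tz":0,"turn":0}
    - {"hand":1,"tx":0,"ty":0,"tz":0,"turn":0}
    - {"hand":1,"tx":0,"ty":0,"tz":0,"turn":0}
    - {"hand":1,"tx":0,"ty":0,"tz":0,"turn":0}
    - {"hand":1,"tx":0,"ty":0,"tz":0,"turn":0}
    - {"hand":1,"tx":0,"ty":0,"tz":0,"turn":0}
    - {"hand":1,"tx":0,"ty":0,"tz":0,"turn":0}
    - {"hand":1,"tx":0,"ty":0,"tz":0,"turn":0}
    - {"hand":1,"tx":0,"ty":0,"tz":0,"turn":0}
    - {"hand":1,"tx":0,"ty":0,"tz":0,"turn":0}

```text
time_s: 8.45
tcp_pos: [0.6114, -0.0124, 0.0807]
eef_rot: [-180.0, -0.1, -6.4]
contact_force: [-3.5, 4.1, 15.2]
gripper_width: 0.0439
gripper_force: 35.0
```

```bash
python3 - <<'E'
from h import *
c,s=wcap(); print(s["tcp_pos"],s["contact_force"])
T=np.array(c["world_from_camera"]); a=np.radians(s["eef_rot"][2]); n=np.array([np.cos(a),np.sin(a),0]); p0=s["tcp_pos"]+n*.0135
f=c["frame"]
for v in range(256,312):
    d=T[:3,:3]@np.array([(316-c["cx"])/c["fx"],(v-c["cy"])/c["fy"],1]);o=T[:3,3]
    q=o+d*((p0-o)@n)/(d@n); print(v,"h=%.1f"%(1000*(q[2]-.045)),f[v,290:292].mean(0).round().tolist(),f[v,314:318].mean(0).round().tolist(),end=" | ")
E
```

```text
[ 0.61138612 -0.01237175  0.08073335] [-3.52191664  4.13215016 15.21525726]
256 h=17.4 [215.0, 208.0, 185.0] [215.0, 208.0, 186.0] | 257 h=18.8 [204.0, 199.0, 176.0] [212.0, 206.0, 184.0] | 258 h=20.3 [146.0, 139.0, 119.0] [192.0, 187.0, 163.0] | 259 h=21.7 [119.0, 107.0, 78.0] [128.0, 116.0, 87.0] | 260 h=23.1 [88.0, 68.0, 26.0] [89.0, 69.0, 26.0] | 261 h=24.5 [82.0, 56.0, 11.0] [82.0, 56.0, 12.0] | 262 h=25.8 [76.0, 31.0, 14.0] [73.0, 24.0, 7.0] | 263 h=27.2 [70.0, 16.0, 12.0] [69.0, 8.0, 8.0] | 264 h=28.5 [70.0, 16.0, 14.0] [66.0, 6.0, 4.0] | 265 h=29.8 [64.0, 10.0, 11.0] [64.0, 6.0, 8.0] | 266 h=31.1 [42.0, 10.0, 10.0] [46.0, 6.0, 5.0] | 267 h=32.4 [19.0, 7.0, 8.0] [13.0, 7.0, 6.0] | 268 h=33.6 [14.0, 8.0, 8.0] [8.0, 8.0, 7.0] | 269 h=34.9 [22.0, 16.0, 14.0] [16.0, 16.0, 13.0] | 270 h=36.1 [22.0, 14.0, 13.0] [17.0, 17.0, 14.0] | 271 h=37.3 [23.0, 16.0, 14.0] [16.0, 14.0, 12.0] | 272 h=38.5 [24.0, 18.0, 17.0] [17.0, 18.0, 16.0] | 273 h=39.6 [25.0, 18.0, 15.0] [20.0, 15.0, 14.0] | 274 h=40.8 [30.0, 16.0, 12.0] [32.0, 17.0, 13.0] | 275 h=41.9 [31.0, 24.0, 11.0] [43.0, 21.0, 10.0] | 
[... 1149 characters left out ...]
10.0, 96.0, 79.0] | 299 h=65.3 [85.0, 74.0, 62.0] [108.0, 94.0, 78.0] | 300 h=66.1 [86.0, 76.0, 62.0] [95.0, 83.0, 68.0] | 301 h=67.0 [86.0, 76.0, 62.0] [90.0, 80.0, 65.0] | 302 h=67.8 [86.0, 76.0, 64.0] [88.0, 78.0, 64.0] | 303 h=68.6 [87.0, 76.0, 62.0] [88.0, 77.0, 64.0] | 304 h=69.4 [88.0, 78.0, 65.0] [88.0, 78.0, 63.0] | 305 h=70.2 [117.0, 102.0, 84.0] [116.0, 103.0, 85.0] | 306 h=71.0 [180.0, 159.0, 131.0] [182.0, 162.0, 134.0] | 307 h=71.7 [162.0, 141.0, 108.0] [173.0, 152.0, 124.0] | 308 h=72.5 [97.0, 76.0, 34.0] [100.0, 78.0, 38.0] | 309 h=73.3 [84.0, 63.0, 13.0] [84.0, 61.0, 11.0] | 310 h=74.0 [84.0, 62.0, 12.0] [85.0, 62.0, 13.0] | 311 h=74.7 [84.0, 63.0, 12.0] [85.0, 62.0, 11.0] |
```

The pointer's top edge reads about 37 mm, below the 39 mm boundary, with red still showing above it. Pointer centre is about 35 mm, so depth is about 19–20 mm: red end. Now lifting and returning the gauge.

Call:
drive_tool:
  commands:
    - {"hand":1,"tx":0,"ty":0,"tz":0.03,"turn":0}
    - {"hand":1,"tx":0,"ty":0,"tz":0.08,"turn":0}
    - {"hand":1,"tx":0,"ty":0,"tz":0.15,"turn":0}
    - {"hand":1,"tx":-0.01,"ty":0.06,"tz":0.16,"turn":-0.007}
    - {"hand":1,"tx":-0.03,"ty":0.13,"tz":0.16,"turn":-0.007}
    - {"hand":1,"tx":-0.045,"ty":0.21,"tz":0.16,"turn":-0.007}
    - {"hand":1,"tx":-0.06,"ty":0.29,"tz":0.16,"turn":-0.007}
    - {"hand":1,"tx":-0.075,"ty":0.37,"tz":0.16,"turn":-0.007}
    - {"hand":1,"tx":-0.09,"ty":0.45,"tz":0.16,"turn":-0.007}
    - {"hand":1,"tx":-0.1035,"ty":0.53,"tz":0.16,"turn":-0.007}

```text
time_s: 9.5
tcp_pos: [0.5474, 0.3063, 0.1739]
eef_rot: [179.9, 0.1, -7.1]
contact_force: [0.7, 0.8, -2.2]
gripper_width: 0.044
gripper_force: 35.0
```

Call:
drive_tool:
  commands:
    - {"hand":1,"tx":0,"ty":0.0175,"tz":0,"turn":0}
    - {"hand":1,"tx":0,"ty":0.0175,"tz":0,"turn":0}
    - {"hand":1,"tx":0,"ty":0.0175,"tz":0,"turn":0}
    - {"hand":1,"tx":0,"ty":0.0175,"tz":0,"turn":0}
    - {"hand":1,"tx":0,"ty":0.0175,"tz":0,"turn":0}

```text
time_s: 10.0
tcp_pos: [0.549, 0.3146, 0.1749]
eef_rot: [180.0, 0.0, -7.1]
contact_force: [-0.1, -0.3, -2.8]
gripper_width: 0.0435
gripper_force: 35.0
```

Call:
drive_tool:
  commands:
    - {"hand":1,"tx":0,"ty":0.002,"tz":-0.05,"turn":0}
    - {"hand":1,"tx":0,"ty":0.002,"tz":-0.09,"turn":0}
    - {"hand":1,"tx":0,"ty":0.002,"tz":-0.12,"turn":0}
    - {"hand":1,"tx":0,"ty":0.002,"tz":-0.14,"turn":0}
    - {"hand":1,"tx":0,"ty":0.002,"tz":-0.15,"turn":0}
    - {"hand":1,"tx":0,"ty":0.002,"tz":-0.155,"turn":0}
    - {"hand":1,"tx":0,"ty":0.002,"tz":-0.157,"turn":0}
    - {"hand":1,"tx":0,"ty":0.002,"tz":-0.157,"turn":0}
    - {"hand":1,"tx":0,"ty":0.002,"tz":-0.157,"turn":0}
    - {"hand":1,"tx":0,"ty":0.002,"tz":-0.157,"turn":0}

```text
time_s: 11.0
tcp_pos: [0.5489, 0.3174, 0.0814]
eef_rot: [-180.0, -0.0, -7.0]
contact_force: [-0.6, -0.7, -2.6]
gripper_width: 0.044
gripper_force: 35.0
```

Call:
drive_tool:
  commands:
    - {"hand":0,"tx":0,"ty":0,"tz":0,"turn":0}
    - {"hand":0,"tx":0,"ty":0,"tz":0,"turn":0}
    - {"hand":0,"tx":0,"ty":0,"tz":0,"turn":0}
    - {"hand":0,"tx":0,"ty":0,"tz":0,"turn":0}
    - {"hand":0,"tx":0,"ty":0,"tz":0,"turn":0}
    - {"hand":0,"tx":0,"ty":0,"tz":0,"turn":0}
    - {"hand":0,"tx":0,"ty":0,"tz":0,"turn":0}
    - {"hand":0,"tx":0,"ty":0,"tz":0,"turn":0}

```text
time_s: 11.8
tcp_pos: [0.5487, 0.3172, 0.0807]
eef_rot: [180.0, 0.0, -7.0]
contact_force: [1.6, -0.1, 0.6]
gripper_width: 0.0874
gripper_force: 0.0
```

Call:
drive_tool:
  commands:
    - {"hand":0,"tx":0,"ty":0,"tz":0.06,"turn":0}
    - {"hand":0,"tx":0,"ty":0,"tz":0.13,"turn":0}
    - {"hand":0,"tx":0,"ty":0,"tz":0.2,"turn":0}
    - {"hand":0,"tx":0,"ty":-0.05,"tz":0.22,"turn":0}
    - {"hand":0,"tx":-0.02,"ty":-0.12,"tz":0.22,"turn":0.05}
    - {"hand":0,"tx":-0.03,"ty":-0.2,"tz":0.22,"turn":0.1}
    - {"hand":0,"tx":-0.04,"ty":-0.28,"tz":0.22,"turn":0.15}
    - {"hand":0,"tx":-0.05,"ty":-0.36,"tz":0.22,"turn":0.15}
    - {"hand":0,"tx":-0.06,"ty":-0.44,"tz":0.22,"turn":0.15}
    - {"hand":0,"tx":-0.07,"ty":-0.52,"tz":0.22,"turn":0.15}

```text
time_s: 12.8
tcp_pos: [0.5061, 0.0035, 0.2131]
eef_rot: [-180.0, -0.0, 6.5]
contact_force: [1.4, 0.5, 0.3]
gripper_width: 0.0876
gripper_force: 0.0
```

Call:
drive_tool:
  commands:
    - {"hand":0,"tx":-0.01,"ty":-0.454,"tz":0,"turn":0}
    - {"hand":0,"tx":-0.01,"ty":-0.454,"tz":0,"turn":0}
    - {"hand":0,"tx":-0.01,"ty":-0.454,"tz":0,"turn":0}
    - {"hand":0,"tx":-0.01,"ty":-0.454,"tz":0,"turn":0}
    - {"hand":0,"tx":-0.01,"ty":-0.454,"tz":0,"turn":0}
    - {"hand":0,"tx":-0.01,"ty":-0.454,"tz":0,"turn":0}
    - {"hand":0,"tx":-0.01,"ty":-0.454,"tz":0,"turn":0}
    - {"hand":0,"tx":-0.01,"ty":-0.454,"tz":0,"turn":0}
    - {"hand":0,"tx":-0.01,"ty":-0.454,"tz":0,"turn":0}

```text
time_s: 13.7
tcp_pos: [0.5007, -0.2666, 0.2128]
eef_rot: [-180.0, -0.0, 6.5]
contact_force: [-0.3, 0.3, 0.2]
gripper_width: 0.0879
gripper_force: 0.0
```

```bash
python3 - <<'E'
from h import *
c,s=wcap(); save(c,"pics/w4.png"); print(s["tcp_pos"],s["eef_rot"])
for q in r.trace("marker_grip","wrist"): print(q["score"],q["extent"])
for u,v in ((300,220),(340,220),(320,200),(320,240)): print(u,v,ray(c,u,v,.064).round(4))
E
```

```text
[ 0.50073457 -0.2666157   0.21280777] [-1.79994387e+02 -5.53083294e-03  6.47664284e+00]
0.87 [306.2, 193.1, 337.3, 230.7]
300 220 [ 0.4982 -0.253   0.064 ]
340 220 [ 0.502 -0.286  0.064]
320 200 [ 0.5168 -0.2675  0.064 ]
320 240 [ 0.4829 -0.2715  0.064 ]
```

View pics/w4.png

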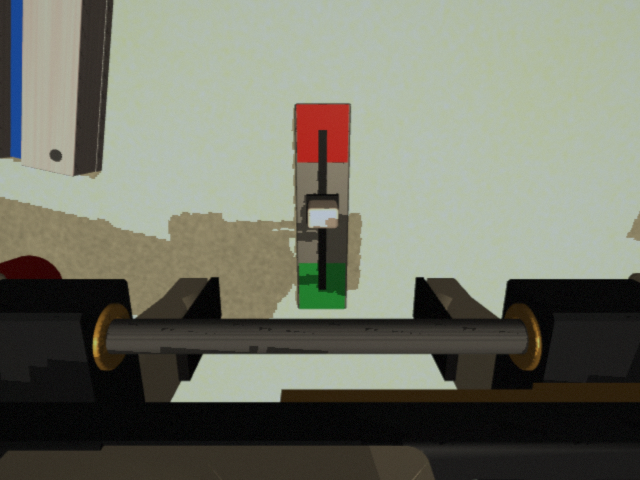

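The marker tab is centred at about (322, 217), 2–4 mm to the right of the tool, and the slide is aligned with the tool. I'll descend and grasp.

Call:
drive_tool:
  commands:
    - {"hand":0,"tx":0.003,"ty":-0.0065,"tz":-0.07,"turn":0}
    - {"hand":0,"tx":0.003,"ty":-0.0065,"tz":-0.14,"turn":0}
    - {"hand":0,"tx":0.003,"ty":-0.0065,"tz":-0.2,"turn":0}
    - {"hand":0,"tx":0.003,"ty":-0.0065,"tz":-0.25,"turn":0}
    - {"hand":0,"tx":0.003,"ty":-0.0065,"tz":-0.28,"turn":0}
    - {"hand":0,"tx":0.003,"ty":-0.0065,"tz":-0.298,"turn":0}
    - {"hand":0,"tx":0.003,"ty":-0.0065,"tz":-0.298,"turn":0}
    - {"hand":0,"tx":0.003,"ty":-0.0065,"tz":-0.298,"turn":0}
    - {"hand":0,"tx":0.003,"ty":-0.0065,"tz":-0.298,"turn":0}

```text
time_s: 14.7
tcp_pos: [0.5035, -0.2711, 0.0353]
eef_rot: [180.0, -0.1, 6.5]
contact_force: [0.2, 1.2, 0.2]
gripper_width: 0.0878
gripper_force: 0.0
```

Call:
drive_tool:
  commands:
    - {"hand":1,"tx":0,"ty":0,"tz":0,"turn":0}
    - {"hand":1,"tx":0,"ty":0,"tz":0,"turn":0}
    - {"hand":1,"tx":0,"ty":0,"tz":0,"turn":0}
    - {"hand":1,"tx":0,"ty":0,"tz":0,"turn":0}
    - {"hand":1,"tx":0,"ty":0,"tz":0,"turn":0}
    - {"hand":1,"tx":0,"ty":0,"tz":0,"turn":0}
    - {"hand":1,"tx":0,"ty":0,"tz":0,"turn":0}
    - {"hand":1,"tx":0,"ty":0,"tz":0,"turn":0}
    - {"hand":1,"tx":0,"ty":0,"tz":0,"turn":0}
  grip_force: 12

```text
time_s: 15.6
tcp_pos: [0.5025, -0.2713, 0.0339]
eef_rot: [180.0, 0.0, 6.5]
contact_force: [-0.6, -1.3, -0.5]
gripper_width: 0.0262
gripper_force: 12.0
```

Call:
drive_tool:
  commands:
    - {"hand":1,"tx":0.02,"ty":0.002,"tz":0,"turn":0}
    - {"hand":1,"tx":0.04,"ty":0.0045,"tz":0,"turn":0}
    - {"hand":1,"tx":0.055,"ty":0.006,"tz":0,"turn":0}
    - {"hand":1,"tx":0.07,"ty":0.008,"tz":0,"turn":0}
    - {"hand":1,"tx":0.078,"ty":0.009,"tz":0,"turn":0}
    - {"hand":1,"tx":0.083,"ty":0.0095,"tz":0,"turn":0}
    - {"hand":1,"tx":0.083,"ty":0.0095,"tz":0,"turn":0}
    - {"hand":1,"tx":0.083,"ty":0.0095,"tz":0,"turn":0}

```text
time_s: 16.4
tcp_pos: [0.5529, -0.2655, 0.034]
eef_rot: [180.0, -0.1, 6.5]
contact_force: [1.9, -3.6, -2.5]
gripper_width: 0.026
gripper_force: 12.0
```

Call:
drive_tool:
  commands:
    - {"hand":1,"tx":0.003,"ty":0,"tz":0,"turn":0}
    - {"hand":1,"tx":0.006,"ty":0.0005,"tz":0,"turn":0}
    - {"hand":1,"tx":0.006,"ty":0.0005,"tz":0,"turn":0}
    - {"hand":1,"tx":0.006,"ty":0.0005,"tz":0,"turn":0}

```text
time_s: 16.8
tcp_pos: [0.5554, -0.2652, 0.0339]
eef_rot: [-180.0, 0.0, 6.4]
contact_force: [-2.6, -3.5, 1.3]
gripper_width: 0.0259
gripper_force: 12.0
```

Call:
drive_tool:
  commands:
    - {"hand":1,"tx":0.003,"ty":0.0005,"tz":0,"turn":0}
    - {"hand":1,"tx":0.006,"ty":0.0005,"tz":0,"turn":0}
    - {"hand":1,"tx":0.006,"ty":0.0005,"tz":0,"turn":0}

```text
time_s: 17.1
tcp_pos: [0.5559, -0.2652, 0.0338]
eef_rot: [-179.9, 0.4, 6.4]
contact_force: [-10.5, -5.1, 8.5]
gripper_width: 0.0261
gripper_force: 12.0
```

Call:
drive_tool:
  commands:
    - {"hand":0,"tx":0,"ty":0,"tz":0,"turn":0}
    - {"hand":0,"tx":0,"ty":0,"tz":0,"turn":0}
    - {"hand":0,"tx":0,"ty":0,"tz":0,"turn":0}
    - {"hand":0,"tx":0,"ty":0,"tz":0,"turn":0}
    - {"hand":0,"tx":0,"ty":0,"tz":0.07,"turn":0}
    - {"hand":0,"tx":0,"ty":0,"tz":0.14,"turn":0}
    - {"hand":0,"tx":-0.05,"ty":0,"tz":0.2,"turn":0}
    - {"hand":0,"tx":-0.1,"ty":0,"tz":0.25,"turn":0}
    - {"hand":0,"tx":-0.15,"ty":0,"tz":0.3,"turn":0}
    - {"hand":0,"tx":-0.15,"ty":0,"tz":0.3,"turn":0}

```text
time_s: 18.1
tcp_pos: [0.4689, -0.2653, 0.2191]
eef_rot: [179.8, -0.4, 6.4]
contact_force: [0.1, 0.4, 0.5]
gripper_width: 0.0874
gripper_force: 0.0
```

```bash
python3 - <<'E'
from h import *
c,s=wcap(); b=cap("scene"); print(s["tcp_pos"])
im=np.zeros((600,800,3),np.uint8)
im[:300]=cv2.resize(c["frame"][20:260,0:640],(800,300)); im[300:]=cv2.resize(b["frame"][150:390,140:500],(450,300))[:, :].repeat(1,1) if 0 else cv2.copyMakeBorder(cv2.resize(b["frame"][150:390,140:500],(450,300)),0,0,0,350,cv2.BORDER_CONSTANT)
im[300:,450:]=cv2.resize(b["frame"][150:230,340:420],(350,300))
cv2.imwrite("pics/w5.png",im[:,:,::-1])
E
```

```text
[ 0.46893031 -0.26531109  0.21907091]
```

View pics/w5.png

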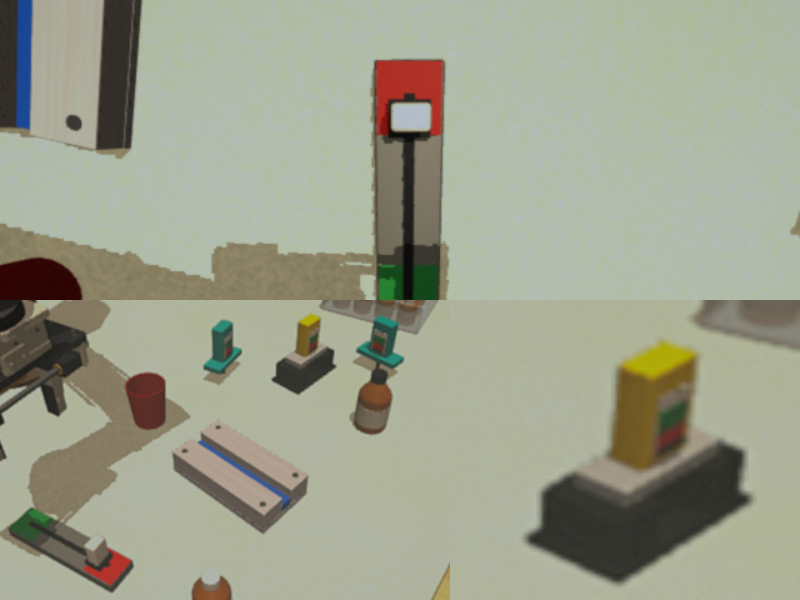

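The picture shows the marker at the red end (410,117), stopped against its end with 10 N. The gauge stands upright on its stand (right crop 650,430), and the bottles and cup are undisturbed. I'm handing in.

```bash
python3 -c "
from plant import r
print(r.close_job())"
```

```text
the job is handed in; nothing more can be done
None
```

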